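# Snap the sealing cap onto a module's filler spigot and keep it pressed home

## Robot

A 6-joint arm with a two-finger parallel gripper is mounted at the origin on the work surface; the furniture and walls round the work are solid. World frame = base frame: x ahead of the robot, y to its left, z up, the work surface at z = 0. Lengths are in m, angles in rad, forces in N, time in s.
With the tool pointing down it reaches from about 0.35 to 0.775 m from the base axis. Payload 7.3 kg.
Tool frame: the origin (TCP) lies midway between the tips of the shut fingers; the grasp point (between the pads) lies 19 mm behind it; z points along the fingers, y is the direction in which the jaws open and shut (so a half turn about z gives the same grasp; the last joint's range is limited). The gripper opens to 92 mm and grips with 3 to 60 N. Pads are 19 mm wide; open, the fingers measure 130 mm over their backs; the gripper's body (75 mm by 190 mm) begins 47 mm behind the grasp point.
Start: joints at [0.554, 0.342, 1.524, -0, 1.275, -0.146], TCP at [0.402, 0.338, 0.227] pointing down, gripper open.
Joint ranges: [-2.53, 2.53], [-0.77, 2.02], [0.04, 2.7], [-1, 4.14], [0.28, 2.66], [-3.11, 3.11]. Speed limits (rad/s): [2.57, 2.57, 3.14, 3.14, 3.14, 3.14].

## Interface

Orientations are given as a unit quaternion [x, y, z, w].
In Python, from rig import telemetry, cams, job gives the robot as it stands.
- The arm moves only by the shell command python3 -m inch 'ROWS' [FORCE]. ROWS is JSON, a list of rows, each a list of 3 entries, a list of its own where there are three numbers: the finger opening in mm, from 0 to 91.8, then the shift along the tool's x, y, z in units of 40 mm (1.0 is 40 mm), then the turn, a rotation vector about the tool's x, y, z in units of 5 degrees (1.0 is 5 degrees). In form: [[grip, [dx, dy, dz], [ax, ay, az]], ...]. A call has 1 to 12 rows; each row shifts and turns the commanded pose from where the row before left it, along the tool's axes as they then stand; what a row does not reach is not made up. A row lasts 1/12 s, in which the tool goes at most 41.7 mm and 7.16 degrees, less where a joint would pass 70% of its speed; a pose out of reach is approached as far as the arm can. A call is refused whole if a number of a shift passes 1 or a number of a turn 1, either way. A call with a gripper value outside its range is refused whole. The fingers move at their own pace and stop on an object; FORCE is the grip in N (left out, the last holds). Time passes only in rows, so rows that do not move let the fingers close. It gives the time, the measured TCP pose, the force and the opening at its end, in the units of the state.
- telemetry.sense(): the state, without advancing time (a new reading comes with each control period).
- cams.grab_frame(name): name is "scene" or "side" or "wrist"; returns (picture, depth): 480x640x3 uint8, red, green, blue; 480x640 float32, m along the optical axis (not along the pixel's ray), 0 where there is no reading.
- cams.camera_info(name): a dict with "K" (3x3 intrinsics, pixels), "eye" and "orientation" of the camera in the world; the wrist camera has in their place "T_tool_cam" (4x4, takes a point from camera to tool coordinates, whose origin is the TCP and whose axes are the flange's). Camera axes: x right, y up, looking along -z (the intrinsics and any distortion apply to the point x, -y, -z); pixel columns grow to the right and rows downward; lengths in m; the calibration is good to about 2 mm. The wrist camera is an equidistant fisheye: a pixel r from the principal point sees the ray r / f radians off the axis. A picture is of the moment at which its call begins: read the wrist's pose just before it. camera_info takes no time and is no camera call.
- job.sign_off(): hands the job in, once; it reports no verdict.
Trained networks look in the newest picture that a camera, given by its name, has taken for a name from the list of things; names that differ only in an ending like _2 or _b are one class to them, and where a whole thing is asked for, a point or a joint stands for the part that bears it (a point fixed in the world has none). Each returns a list of dicts, best first, with "confidence" (0 to 1); they miss things now and then, are a little off and sometimes report something else, mostly with a low value. They report only what shows in the picture. A call takes as long as a camera call.
- cams.search_frame(name, camera): "point" ([x, y, z] in m, in world coordinates, good to about 4 mm: the middle of the surface that is visible of it).
- cams.outline_of(name, camera): "region" (480x640 bool, what is visible of it).
- cams.mark_of(name, camera): "point" ([x, y, z] in m, in world coordinates, good to about 4 mm: a listed point, or the origin of a listed thing).
The state is a dict: "time_s": time; "qpos": joint angles; "qd": joint speeds; "effort": joint torques, N m; "eef_pos": TCP position; "tool_rot": TCP orientation; "force": force on the tool from outside, world axes, zero at the start; "wrist_torque": the same for the moment, N m; "gripper_width": finger opening in m.
Only numpy, scipy, OpenCV 4.12 (cv2) and the standard library are available. Lean on these libraries where they do the work, as an engineer would, in place of code of your own. Each camera call takes 0.05 s, during which the arm holds its last target.

## Task

Close the filler spigot of the module clamped in the aluminium nest: take the loose red cap with a light grip, since its thin wall cracks under a hard squeeze, carry it over and push it straight down over the four white tongues until it clicks. Do not stop at the click: keep pressing, firmly but without ramming it, until the black rubber ring under the cap is squeezed down, and finish with the gripper still on the cap and still pressing it down, because it must be held so for the leak check. Leave the yellow mug standing where it is.

Things in the scene. Friction and masses are not known exactly. Their poses are not given: they have to be found in the camera images.
- cap_center (a point): centre of the loose red cap, half-way up its axis, 22 mm above its rim; z up. Ribbed round plastic cap, 34 mm across, 44 mm high, about 30 g, standing mouth down and alone on the worktop (a cap like it on the finished module behind is not to be touched). Thin wall: it takes at most 100 N, both fingers added, so grip with 20 to 35 N a finger; friction of its side about 0.6
- cap_rim (a point): centre of the cap's open lower rim, on its axis; a lip round the mouth leaves an opening 20 mm across, above it the bore is 26 mm across and 21 mm deep
- spigot_tip (a point): on the spigot's axis, level with the tips of its four white tongues, 49 mm above the worktop; z up. The tongues form a ring 15 mm across at the tips and 24 mm at the bulge 8 mm lower, and bend inward. The cap's lip meets the bulge with the rim about 5 mm below this point, needs 10 to 20 N of push there and clicks over when the rim is some 11 mm below it
- seal_top (a point): on the spigot's axis, level with the top of the free black rubber ring round the spigot's foot, 13.8 mm below the tongue tips and 7 mm above the module's silvery cover; z up. The cap's rim lands here after the click and must then be pushed further
- seal (a joint): how far the rubber ring is squeezed down, m: 0 free, 0.002 fully flat; it resists with about 4.5 N per mm, so about 10 N makes it flat. The click alone squeezes it less than 0.0007, and without push it springs back
- nest: the fixed nest, an aluminium plate 130 x 94 mm with the clamped module and the spigot on its middle; origin under the middle of the plate, on the spigot's axis, on the worktop; x along the long side. The cap must not be pushed on it with more than 45 N
- cap: the loose red cap; origin at the centre of its rim, z up along its axis
- yellow_mug: bystander: yellow mug near the work, 69 mm across, 96 mm with its handle, 68 mm high; origin on the worktop under it, z up

How it is judged:
By the outcome, as a careful person would: the job done as asked, in the order asked, and still so for the second after the job is handed in, while the arm keeps its last pose, push and grip.
It also fails if it takes over 46 s, if anything falls off the work surface, if the arm or the gripper's body presses on something with over 40 N, if the wrist force passes 120 N, or if a joint passes its speed limit or range.

## Working session

There is one attempt and no reset: what is moved stays moved. The work goes in short steps, Python scripts to look and compute and a shell command to move; the robot and the scene stay as the last step left them, time stands still between calls to the robot, and variables do not carry over. Pictures are saved under pics/ and viewed, and the job is handed in when it is done.

```bash
ls; mkdir -p pics
cat > h.py <<'E'
import numpy as np, cv2
from rig import telemetry, cams, job
from scipy.spatial.transform import Rotation as R
def save(n,f):
    p,d=cams.grab_frame(n); cv2.imwrite(f'pics/{f}.png',cv2.cvtColor(p,cv2.COLOR_RGB2BGR)); np.savez(f'pics/{f}.npz',p=p,d=d); return p,d
E
python3 - <<'E'
from h import *
s=telemetry.sense(); print(s)
for n in ['scene','side']:
    save(n,n+'0'); i=cams.camera_info(n); print(n,i)
    for t in ['cap_center','spigot_tip','seal_top','nest','yellow_mug','cap']:
        r=cams.mark_of(t,n); print(t,[(np.round(x['point'],4),round(x['confidence'],2)) for x in r])
print(cams.camera_info('wrist'))
E
```

```text
pics
{'time_s': 0.0, 'qpos': array([ 5.54021905e-01,  3.42685530e-01,  1.52505647e+00, -1.50204336e-07,
        1.27541455e+00, -1.45988786e-01]), 'qd': array([ 0.0003607 ,  0.0005396 ,  0.0008534 ,  0.00017415, -0.00162841,
        0.00011314]), 'effort': array([-4.47225284e-04, -4.31230795e+01, -2.44221175e+01,  7.16302986e-02,
        5.59040147e-02, -1.54742661e-04]), 'eef_pos': array([0.40114981, 0.33801078, 0.22605051]), 'tool_rot': array([ 4.21766455e-01,  9.06704167e-01, -6.53514775e-04, -4.29367941e-04]), 'force': array([-0.19636325,  0.71120393, -0.35107816]), 'wrist_torque': array([0.06850716, 0.00670356, 0.00671441]), 'gripper_width': 0.09166478118899717}
scene {'K': array([[445.66044905,   0.        , 316.86051347],
       [  0.        , 445.66044905, 235.03260969],
       [  0.        ,   0.        ,   1.        ]]), 'eye': array([ 0.2517163 , -0.42420061,  0.65909681]), 'orientation': array([ 0.35106276, -0.1134456 , -0.26882698,  0.88972866])}
cap_center [(array([0.6331, 0.247 , 0.0228]), 0.67)]
spigot_tip [(array([0.6354, 0.0347, 0.0506]), 0.79)]
seal_top [(array([0.
[... 644 characters left out ...]
0.6358, 0.0379, 0.0308]), 0.55)]
nest [(array([0.6368, 0.04  , 0.0025]), 0.81)]
yellow_mug [(array([ 0.5137, -0.1001,  0.0025]), 0.8)]
cap [(array([ 0.6395,  0.2425, -0.0022]), 0.71)]
{'K': array([[371.64829954,   0.        , 319.72294612],
       [  0.        , 371.64829954, 246.63763465],
       [  0.        ,   0.        ,   1.        ]]), 'T_tool_cam': array([[-4.06279369e-04,  9.57054556e-01,  2.89907591e-01,
         7.87347302e-02],
       [ 9.99999763e-01,  5.50152409e-04, -4.14775609e-04,
         1.23549057e-03],
       [-5.56456246e-04,  2.89907353e-01, -9.57054553e-01,
        -1.57380977e-01],
       [ 0.00000000e+00,  0.00000000e+00,  0.00000000e+00,
         1.00000000e+00]])}
```

View pics/scene0.png

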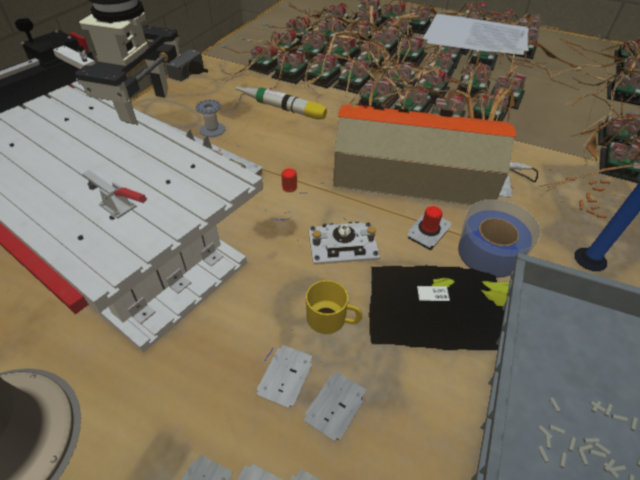

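View pics/side0.png

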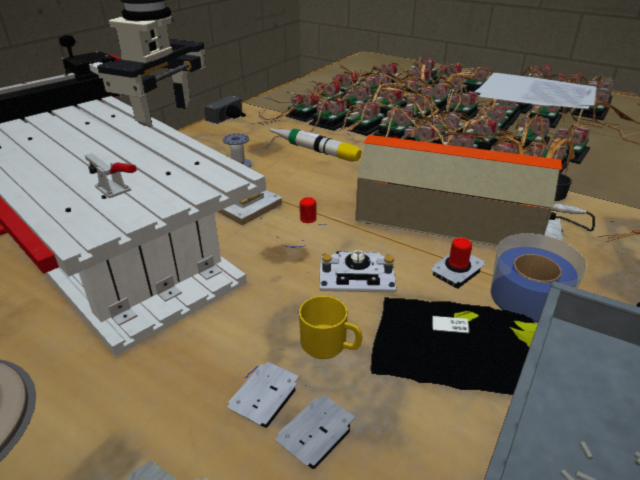

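The scene view shows the loose cap at pixel (289,180), the nest with its white tongues at (344,235), the mug at (327,305), and the finished module's cap at (432,218). A raised T-slot table and a grey box stand near the loose cap. Next I'll measure those clearances.

```bash
cat >> h.py <<'E'
def cloud(n,f):
    z=np.load(f'pics/{f}.npz'); d=z['d']; i=cams.camera_info(n); K=i['K']
    v,u=np.mgrid[:480,:640]; x=(u-K[0,2])/K[0,0]*d; y=(v-K[1,2])/K[1,1]*d
    P=np.stack([x,-y,-d],-1)@R.from_quat(i['orientation']).as_matrix().T+i['eye']
    P[d==0]=np.nan; return P,z['p']
E
python3 - <<'E'
from h import *
big=None
for n in ['scene','side']:
    P,p=cloud(n,n+'0'); 
    p=p.astype(int)
    red=(p[...,0]>120)&(p[...,1]<50)&(p[...,2]<50)
    lab=cv2.connectedComponentsWithStats(red.astype(np.uint8))
    for k in range(1,lab[0]):
        if lab[2][k,4]>40:
            q=P[lab[1]==k]; print(n,lab[2][k],np.round(np.nanmin(q,0),3),np.round(np.nanmax(q,0),3), np.round(np.nanmedian(q,0),3))
            t=q[q[:,2]>np.nanmax(q[:,2])-.004]; print('  top',np.round((np.nanmin(t,0)+np.nanmax(t,0))/2,4),len(t))
    # height map
    if big is None: big=np.full((70,90),-1.)
    Q=P.reshape(-1,3); Q=Q[~np.isnan(Q[:,0])]
    a=((Q[:,0]-.3)/.01).astype(int); b=((Q[:,1]+.35)/.01).astype(int)
    m=(a>=0)&(a<70)&(b>=0)&(b<90)&(Q[:,2]<.4)
    np.maximum.at(big,(a[m],b[m]),Q[m,2])
print('rows x from .5 to .8 ; cols y .10...45 (cm height)')
for i in range(15,60,1): print('%.2f'%(.3+i*.01),' '.join('%3d'%round(100*big[i,j]) for j in range(24,85,2)))
print([round(-.35+j*.01,2) for j in range(24,85,2)])
E
```

```text
scene [282 170  14   8  93] [0.619 0.228 0.039] [0.649 0.255 0.046] [0.634 0.241 0.043]
  top [0.6342 0.2415 0.0436] 71
scene [426 207  16  11 138] [ 0.778 -0.052  0.062] [ 0.806 -0.023  0.069] [ 0.793 -0.037  0.066]
  top [ 0.7924 -0.0369  0.0674] 100
scene [   0  224   83   81 1461] [ 0.129 -0.011  0.209] [0.197 0.183 0.214] [0.162 0.071 0.212]
  top [0.1629 0.0861 0.2122] 1428
side [113 163  17   7  58] [0.288 0.052 0.261] [0.305 0.096 0.276] [0.297 0.07  0.269]
  top [0.3028 0.0567 0.2744] 11
side [   0  197   54   64 1032] [ 0.138 -0.011  0.21 ] [0.196 0.17  0.214] [0.166 0.058 0.212]
  top [0.1673 0.0795 0.2117] 1030
side [300 198  16   9 107] [0.619 0.227 0.036] [0.65  0.255 0.045] [0.633 0.239 0.042]
  top [0.6337 0.2406 0.0433] 74
side [452 238  20  12 173] [ 0.778 -0.051  0.06 ] [ 0.807 -0.024  0.069] [ 0.793 -0.038  0.066]
  top [ 0.7921 -0.037   0.0669] 126
rows x from .5 to .8 ; cols y .10...45 (cm height)
0.45   0   0   0   0   0   0   0   0   0  21  21  21  21  21  21  21   0   0   0   0   0 -100  31  33  34  33  34 -100 -100 -100 -100
0.46   0   0   0   0   0   0   0 
[... 5290 characters left out ...]
 16  16  16  15  15  14   3  12 -100 -100 -100 -100 -100   0   0   0   3 -100 -100 -100
0.87   6   7 -100   0   0   0  11  12  13  15  16  16  16  16  15  14  14 -100 -100 -100 -100 -100 -100 -100 -100   0   0   0   0 -100 -100
0.88   6   9 -100   0   0   0  12  13  14  15  16  16  16  15  15  14  13 -100 -100 -100 -100 -100 -100 -100 -100 -100   0   0   0 -100 -100
0.89   6   9 -100   0   0  11  12  13  15  15  16  16  15  15  15  13  13 -100 -100 -100 -100 -100 -100 -100 -100 -100   0   0   0   0   0
[-0.11, -0.09, -0.07, -0.05, -0.03, -0.01, 0.01, 0.03, 0.05, 0.07, 0.09, 0.11, 0.13, 0.15, 0.17, 0.19, 0.21, 0.23, 0.25, 0.27, 0.29, 0.31, 0.33, 0.35, 0.37, 0.39, 0.41, 0.43, 0.45, 0.47, 0.49]
```

```bash
python3 -m inch '[[91.8,[0,0,-0.5],[0,0,0]],[91.8,[-0.7,0.36,0],[0,0,0]],[91.8,[-0.7,0.36,0],[0,0,0]],[91.8,[-0.7,0.36,0],[0,0,0]],[91.8,[-0.7,0.36,0],[0,0,0]],[91.8,[-0.7,0.36,0],[0,0,0]],[91.8,[-0.7,0.36,0.5],[0,0,0]],[91.8,[-0.7,0.36,0.5],[0,0,0]],[91.8,[-0.7,0.36,0.5],[0,0,0]],[91.8,[0,0,0.5],[0,0,0]],[91.8,[0,0,0],[0,0,0]],[91.8,[0,0,0],[0,0,0]]]' 30
cat >> h.py <<'E'
def wcam(s):
    T=np.eye(4);T[:3,:3]=R.from_quat(s['tool_rot']).as_matrix();T[:3,3]=s['eef_pos']
    return T@cams.camera_info('wrist')['T_tool_cam']
def wray(M,u,v):
    K=cams.camera_info('wrist')['K']; a=(u-K[0,2])/K[0,0]; b=(v-K[1,2])/K[1,1]; th=np.hypot(a,b); 
    d=np.array([a/th*np.sin(th),-b/th*np.sin(th),-np.cos(th)]) if th>0 else np.array([0,0,-1.])
    return M[:3,3],M[:3,:3]@d
def wz(M,u,v,z):
    o,d=wray(M,u,v); return o+d*(z-o[2])/d[2]
def wproj(M,P):
    K=cams.camera_info('wrist')['K']; c=M[:3,:3].T@(np.array(P)-M[:3,3]); x,y,z=c[0],-c[1],-c[2]
    r=np.hypot(x,y); th=np.arctan2(r,z); return np.array([K[0,2]+K[0,0]*th*x/r,K[1,2]+K[0,0]*th*y/r])
E
python3 - <<'E'
from h import *
s=telemetry.sense(); save('wrist','w1'); M=wcam(s); np.savez('pics/w1M.npz',M=M)
print(s['eef_pos'],s['tool_rot'],s['force'])
for t in ['cap_center','spigot_tip','seal_top','nest','cap']:
    r=cams.mark_of(t,'wrist'); print(t,[(np.round(x['point'],4),round(x['confidence'],2)) for x in r])
E
```

```text
time_s: 1.7
eef_pos: [0.6331, 0.2409, 0.1655]
tool_rot: [0.422, 0.907, -0.001, -0.001]
force: [-1.1, 0.3, -1.0]
gripper_width: 0.0916
[0.63314858 0.24093073 0.16547469] [ 0.42194909  0.90661787 -0.00096598 -0.00143716] [-1.13645431  0.25155001 -0.98082214]
cap_center [(array([0.6326, 0.2437, 0.0211]), 0.82), (array([0.6366, 0.0365, 0.0332]), 0.22)]
spigot_tip [(array([0.6339, 0.0386, 0.0483]), 0.86), (array([6.374e-01, 3.760e-02, 5.000e-04]), 0.72)]
seal_top [(array([0.6333, 0.0391, 0.039 ]), 0.73)]
nest [(array([ 0.6362,  0.0399, -0.002 ]), 0.72)]
cap [(array([ 0.6359,  0.2488, -0.0009]), 0.72)]
```

View pics/w1.png

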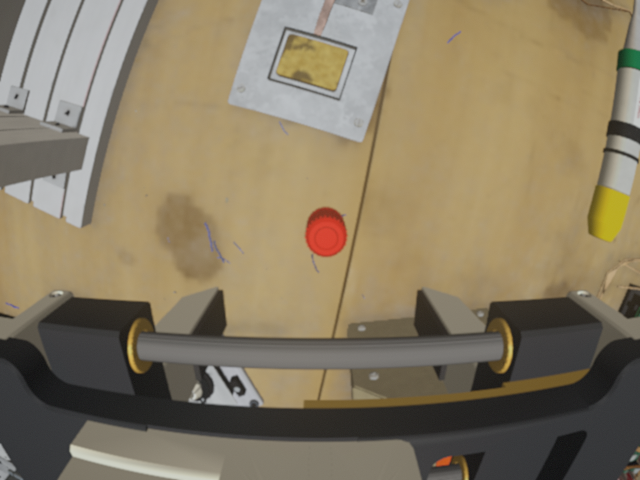

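The cap shows at about (326,232), roughly on the midline between the fingers. I'll zoom in and fit its top.

Run:
```python
from h import *
z=np.load('pics/w1.npz'); p=z['p'];M=np.load('pics/w1M.npz')['M']
c=p[190:280,270:380]; cv2.imwrite('pics/w1c.png',cv2.cvtColor(cv2.resize(c,None,fx=7,fy=6,interpolation=cv2.INTER_CUBIC),cv2.COLOR_RGB2BGR)[:600,:800])
q=p.astype(int); red=(q[...,0]>90)&(q[...,1]<90)&(q[...,2]<90); 
l=cv2.connectedComponentsWithStats(red.astype(np.uint8)); k=l[1][238,326]; print(l[2][k])
m=l[1]==k
# model silhouette of cylinder, grid-fit centre
def sil(x,y,h=.044,r=.017):
    t=np.linspace(0,2*np.pi,40); pts=[wproj(M,[x+r*np.cos(a),y+r*np.sin(a),zz]) for zz in (0,h) for a in t]
    im=np.zeros((480,640),np.uint8); cv2.fillConvexPoly(im,np.round(cv2.convexHull(np.float32(pts))*16).astype(np.int32),1,shift=4); return im>0
best=[]
for h in (.040,.044,.048):
  b=max(((sil(x,y,h)&m).sum()/(sil(x,y,h)|m).sum(),x,y) for x in np.arange(.626,.643,.001) for y in np.arange(.235,.252,.001)); print(h,b)
```

```text
[ 306  208   41   48 1576]Traceback (most recent call last):
  File "<stdin>", line 13, in <module>
  File "<stdin>", line 13, in <genexpr>
  File "<stdin>", line 9, in sil
  File "h.py", line 21, in wproj
    K=cams.camera_info('wrist')['K']; c=M[:3,:3].T@(np.array(P)-M[:3,3]); x,y,z=c[0],-c[1],-c[2]
      ~~~~~~~~~~~~~~~~^^^^^^^^^
ValueError: time passes only in moves, steps and waits
```

View pics/w1c.png

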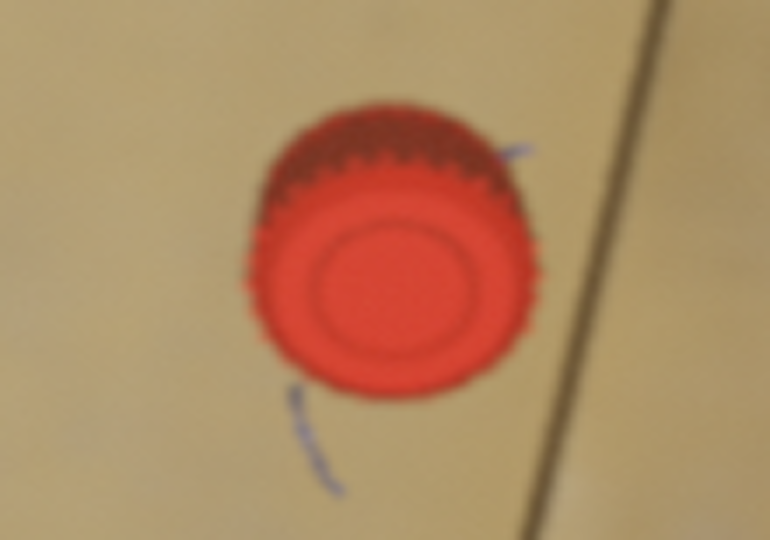

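```bash
python3 - <<'E'
import re
t=open('h.py').read().replace("K=cams.camera_info('wrist')['K']","K=KW")
t+="\nKW=np.array([[371.64829954,0,319.72294612],[0,371.64829954,246.63763465],[0,0,1]])\n"
open('h.py','w').write(t)
E
cat >> h.py <<'E'
def sil(M,x,y,h=.044,r=.017):
    t=np.linspace(0,2*np.pi,40); pts=[wproj(M,[x+r*np.cos(a),y+r*np.sin(a),zz]) for zz in (0,h) for a in t]
    im=np.zeros((480,640),np.uint8); cv2.fillConvexPoly(im,np.round(cv2.convexHull(np.float32(pts))*16).astype(np.int32),1,shift=4); return im>0
E
python3 - <<'E'
from h import *
z=np.load('pics/w1.npz'); p=z['p'];M=np.load('pics/w1M.npz')['M']
q=p.astype(int); red=(q[...,0]>90)&(q[...,1]<90)&(q[...,2]<90); l=cv2.connectedComponentsWithStats(red.astype(np.uint8)); m=l[1]==l[1][238,326]
for h in (.040,.044,.048):
  b=(0,)
  for x in np.arange(.628,.642,.001):
    for y in np.arange(.236,.250,.001):
      S=sil(M,x,y,h); b=max(b,((S&m).sum()/(S|m).sum(),x,y))
  print(h,b)
d=z['d']; print(d[238,326]); print('inner circle', wz(M,270+393/7,190+288/6,.044))
x=(326-KW[0,2])/KW[0,0]; o,dr=wray(M,326,238); print('depth pt',o+dr*d[238,326]/ (-(M[:3,:3].T@dr)[2]))
E
```

```text
0.04 (np.float64(0.8755555555555555), np.float64(0.636), np.float64(0.246))
0.044 (np.float64(0.8418803418803419), np.float64(0.636), np.float64(0.248))
0.048 (np.float64(0.8102827763496144), np.float64(0.634), np.float64(0.249))
0.2904201
inner circle [0.63676474 0.24594947 0.044     ]
depth pt [0.63688061 0.24566377 0.04293708]
```

```bash
python3 -m inch '[[91.8,[0.05,0.14,0.5],[0,0,0]],[91.8,[0,0,0.7],[0,0,0]],[91.8,[0,0,0.7],[0,0,0]],[91.8,[0,0,0.5],[0,0,0]],[91.8,[0,0,0],[0,0,0]],[91.8,[0,0,0],[0,0,0]]]'
python3 - <<'E'
from h import *
s=telemetry.sense(); p,d=save('wrist','w2'); M=wcam(s); np.savez('pics/w2M.npz',M=M)
print(s['eef_pos'],s['tool_rot'],s['force'])
q=p.astype(int); red=(q[...,0]>90)&(q[...,1]<90)&(q[...,2]<90); l=cv2.connectedComponentsWithStats(red.astype(np.uint8))
for k in range(1,l[0]):
  if l[2][k,4]>300: print(l[2][k])
print(np.round(wproj(M,[.6365,.246,.044])), np.round(wproj(M,s['eef_pos'])))
E
```

```text
time_s: 2.5
eef_pos: [0.6366, 0.2465, 0.0708]
tool_rot: [0.422, 0.907, -0.0, -0.0]
force: [0.4, -0.8, 0.7]
gripper_width: 0.0917
[0.63657218 0.24650029 0.0708193 ] [ 4.21564006e-01  9.06798508e-01 -3.13046480e-04 -3.96130227e-04] [ 0.43561994 -0.84345359  0.7460247 ]
[ 41  14  35  79 772]
[342  47  63 291 640]
[ 287  238   60   74 3513]
[164 362  33  38 784]
[ 302  363  287   46 3098]
[317. 288.] [317. 310.]
```

View pics/w2.png

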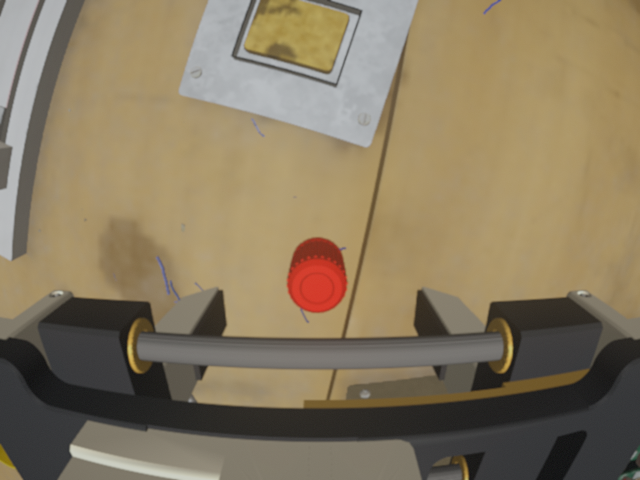

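The cap top is centred at (317,287), and my estimate predicted (317,288), so the two heights agree. Going down and closing.

```bash
python3 -m inch '[[91.8,[0,0,0.5],[0,0,0]],[91.8,[0,0,0.5],[0,0,0]],[91.8,[0,0,0.37],[0,0,0]],[91.8,[0,0,0.2],[0,0,0]],[91.8,[0,0,0],[0,0,0]],[91.8,[0,0,0],[0,0,0]]]' 25
python3 -m inch '[[28,[0,0,0],[0,0,0]],[28,[0,0,0],[0,0,0]],[28,[0,0,0],[0,0,0]],[28,[0,0,0],[0,0,0]],[28,[0,0,0],[0,0,0]],[28,[0,0,0],[0,0,0]],[28,[0,0,0],[0,0,0]],[28,[0,0,0],[0,0,0]]]' 25
```

```text
time_s: 3.05
eef_pos: [0.6379, 0.2466, 0.0096]
tool_rot: [0.422, 0.907, 0.001, 0.001]
force: [-0.2, -0.1, 1.1]
gripper_width: 0.092
time_s: 3.72
eef_pos: [0.6369, 0.2463, 0.0079]
tool_rot: [0.422, 0.907, 0.0, -0.0]
force: [0.8, -0.5, 0.1]
gripper_width: 0.0429
```

```bash
python3 -m inch '[[28,[0,0,0],[0,0,0]],[28,[0,0,0],[0,0,0]],[28,[0,0,0],[0,0,0]],[28,[0,0,0],[0,0,0]]]' 30
python3 - <<'E'
from h import *
s=telemetry.sense(); print(s['gripper_width'],s['eef_pos'])
save('wrist','w3')
E
```

```text
time_s: 4.05
eef_pos: [0.6369, 0.2463, 0.0079]
tool_rot: [0.422, 0.907, -0.0, -0.0]
force: [-0.4, -0.2, -0.1]
gripper_width: 0.0338
0.03375502953635965 [0.63694253 0.24626719 0.00788367]
```

View pics/w3.png

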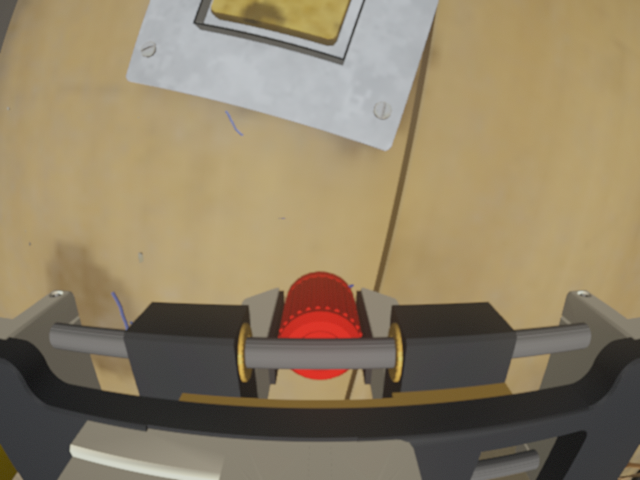

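Run:
```python
from h import *
s=telemetry.sense(); M=wcam(s); p=np.load('pics/w3.npz')['p']
Rt=R.from_quat(s['tool_rot']).as_matrix()
c=p[250:400,240:400].copy(); c=cv2.resize(c,None,fx=5,fy=4,interpolation=cv2.INTER_CUBIC)
for dx,col in ((-.003,(0,0,255)),(0,(0,255,0)),(.003,(255,255,0))):
  o=s['eef_pos']+Rt[:,0]*dx
  for zz in (0.044,0.0):
    for a in np.linspace(0,2*np.pi,60):
      u,v=wproj(M,[o[0]+.017*np.cos(a),o[1]+.017*np.sin(a),zz]); cv2.circle(c,(int((u+.5-240)*5),int((v+.5-250)*4)),2,col,-1)
cv2.imwrite('pics/w3c.png',cv2.cvtColor(c,cv2.COLOR_RGB2BGR))
```

```text
(no output)
```

View pics/w3c.png

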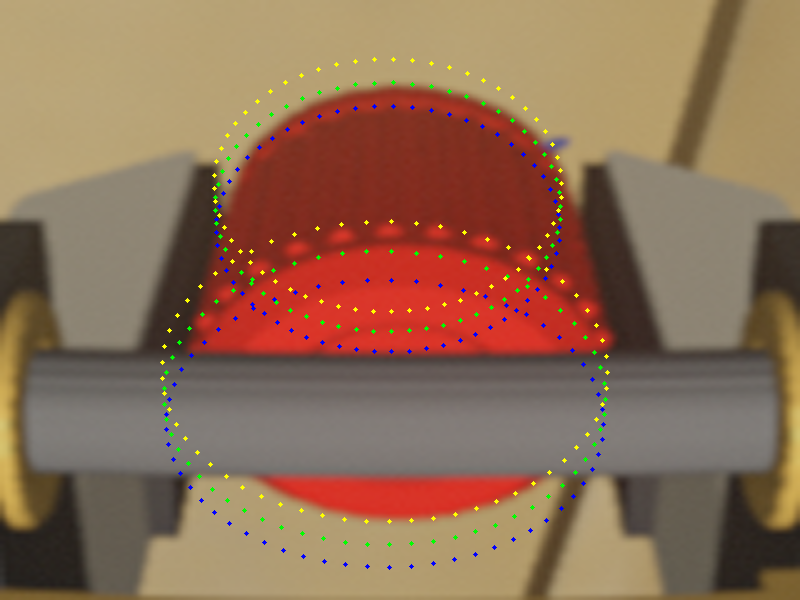

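The grip is good: 33.8 mm opening, with the cap upright between the pads. I'll lift high enough to clear the box, then move over to the spigot.

```bash
python3 -m inch '[[28,[0,0,-0.3],[0,0,0]],[28,[0,0,-0.6],[0,0,0]],[28,[0,0,-0.8],[0,0,0]],[28,[0,0,-0.8],[0,0,0]],[28,[0,0,-0.8],[0,0,0]],[28,[0,0,-0.5],[0,0,0]],[28,[0,0,0],[0,0,0]],[28,[0,0,0],[0,0,0]]]' 30
python3 -m inch '[[28,[-0.33,-0.28,0],[0,0,0]],[28,[-0.66,-0.56,0],[0,0,0]],[28,[-0.66,-0.57,0],[0,0,0]],[28,[-0.66,-0.57,0],[0,0,0]],[28,[-0.66,-0.57,0],[0,0,0]],[28,[-0.66,-0.57,0],[0,0,0]],[28,[-0.33,-0.28,0],[0,0,0]],[28,[0,0,0],[0,0,0]],[28,[0,0,0],[0,0,0]],[28,[0,0,0],[0,0,0]]]'
python3 - <<'E'
from h import *
s=telemetry.sense(); save('wrist','w4'); M=wcam(s); np.savez('pics/w4M.npz',M=M,e=s['eef_pos'],q=s['tool_rot'])
print(s['eef_pos'],s['gripper_width'],s['force'])
for t in ['cap_center','cap_rim','spigot_tip','seal_top','nest']:
    r=cams.mark_of(t,'wrist'); print(t,[(np.round(x['point'],4),round(x['confidence'],2)) for x in r])
save('side','side4')
E
```

```text
time_s: 4.77
eef_pos: [0.6376, 0.2465, 0.1624]
tool_rot: [0.422, 0.907, 0.001, 0.002]
force: [0.0, -0.4, -0.6]
gripper_width: 0.0332
time_s: 5.6
eef_pos: [0.6344, 0.0378, 0.159]
tool_rot: [0.422, 0.907, -0.0, -0.001]
force: [-0.5, 1.0, 0.3]
gripper_width: 0.0336
[0.63435348 0.03784509 0.15896351] 0.03363684691879776 [-0.54359196  0.98513024  0.32559586]
cap_center [(array([0.6317, 0.0419, 0.1733]), 0.8)]
cap_rim [(array([0.6355, 0.0379, 0.1489]), 0.77), (array([0.6311, 0.0415, 0.1512]), 0.62)]
spigot_tip [(array([0.6363, 0.0372, 0.0496]), 0.89)]
seal_top [(array([0.6338, 0.0358, 0.0366]), 0.84)]
nest [(array([0.6324, 0.0338, 0.0008]), 0.95)]
```

View pics/w4.png

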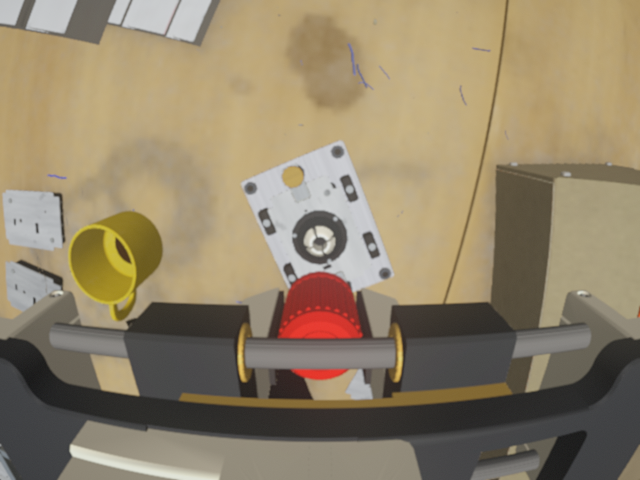

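View pics/side4.png

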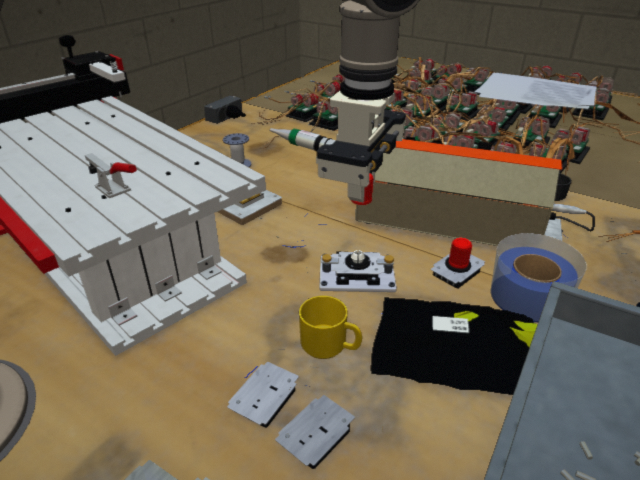

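In the wrist view the spigot tongues are at about (320,240), and in the side view at about (358,257). Next I'll refine both in zoomed crops and triangulate.

Run:
```python
from h import *
a=np.load('pics/w4.npz')['p'][200:280,280:360]; b=np.load('pics/side0.npz')['p'][235:300,310:405]; s=np.load('pics/scene0.npz')['p'][215:270,305:385]
for i,(x,f) in enumerate(((a,7),(b,8),(s,8))): cv2.imwrite(f'pics/c4_{i}.png',cv2.cvtColor(cv2.resize(x,None,fx=f,fy=f,interpolation=cv2.INTER_CUBIC),cv2.COLOR_RGB2BGR))
```

```text
(no output)
```

View pics/c4_0.png

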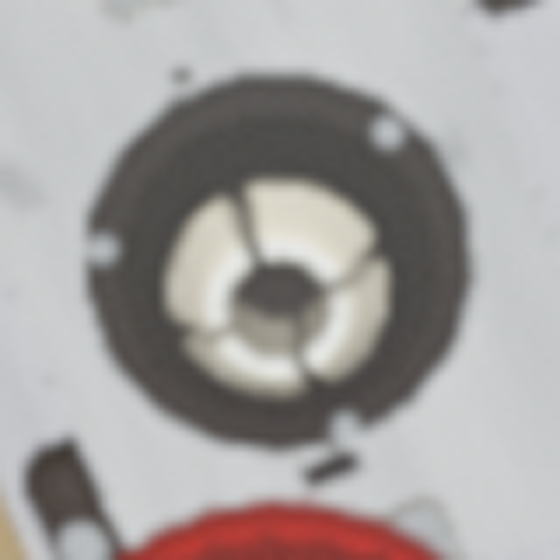

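View pics/c4_1.png

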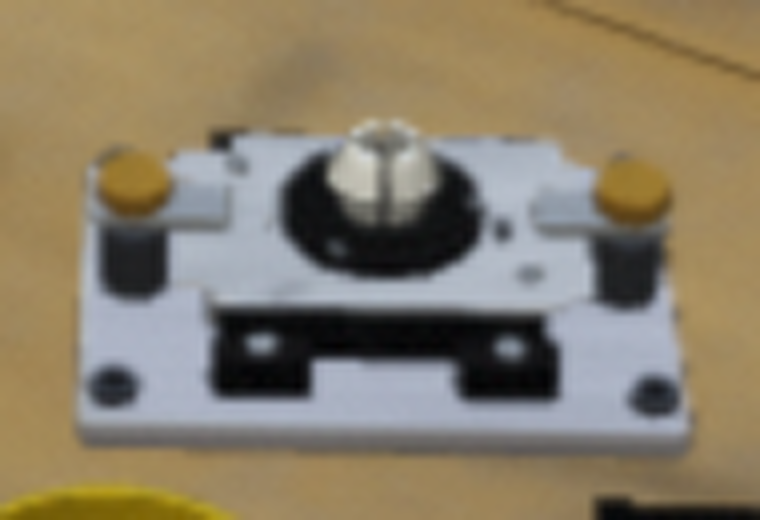

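View pics/c4_2.png

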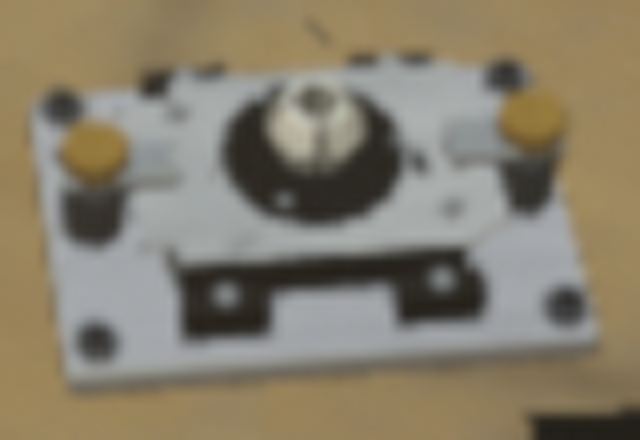

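```bash
cat >> h.py <<'E'
def cray(n,u,v):
    i=cams.camera_info(n); K=i['K']; d=np.array([(u-K[0,2])/K[0,0],-(v-K[1,2])/K[1,1],-1]); return i['eye'],R.from_quat(i['orientation']).as_matrix()@d
def tri(rays):
    A=np.zeros((3,3));b=np.zeros(3)
    for o,d in rays:
        d=d/np.linalg.norm(d); Q=np.eye(3)-np.outer(d,d); A+=Q;b+=Q@o
    x=np.linalg.solve(A,b); return x,[np.linalg.norm((np.eye(3)-np.outer(d,d)/(d@d))@(x-o)) for o,d in rays]
E
python3 - <<'E'
from h import *
M=np.load('pics/w4M.npz')['M']
r=[wray(M,319.3,241.5),cray('side',357.9,250.9),cray('scene',344.2,226.7)]
for S in ([0,1,2],[0,1],[0,2],[1,2]): print(S,tri([r[i] for i in S]))
for n,(o,d) in zip('wrist side scene'.split(),r): print(n,o+d*(.049-o[2])/d[2])
# seal disc centre in wrist ray at z~.034
print('seal',wz(M,280+278/7-.4,200+260/7-.4,.035),wz(M,280+278/7-.4,200+260/7-.4,.028))
# cap top centre in scene0/side0 by same cams
for n in('scene','side'):
    p=np.load(f'pics/{n}0.npz')['p'].astype(int); u0,v0=(289,180) if n=='scene' else (308,209)
    c=p[v0-25:v0+25,u0-25:u0+25].astype(np.uint8); cv2.imwrite(f'pics/cap_{n}.png',cv2.cvtColor(cv2.resize(c,None,fx=10,fy=10,interpolation=cv2.INTER_CUBIC),cv2.COLOR_RGB2BGR))
E
```

```text
[0, 1, 2] (array([0.63511228, 0.03910952, 0.04840026]), [np.float64(0.0013385514505502851), np.float64(0.0007049072291689011), np.float64(0.0009463314482854998)])
[0, 1] (array([0.63474895, 0.03947989, 0.04868412]), [np.float64(0.0009394874514068618), np.float64(0.0009394874514067693)])
[0, 2] (array([0.63504179, 0.03913512, 0.04761514]), [np.float64(0.0010676876487323251), np.float64(0.0010676876487321649)])
[1, 2] (array([0.63355561, 0.03579093, 0.05172973]), [np.float64(6.576702963856842e-06), np.float64(6.576702963747259e-06)])
wrist [0.63379913 0.0399275  0.049     ]
side [0.63553516 0.03904663 0.049     ]
scene [0.63527931 0.03785899 0.049     ]
seal [0.63386845 0.03982706 0.035     ] [0.63508664 0.03836106 0.028     ]
```

View pics/cap_scene.png

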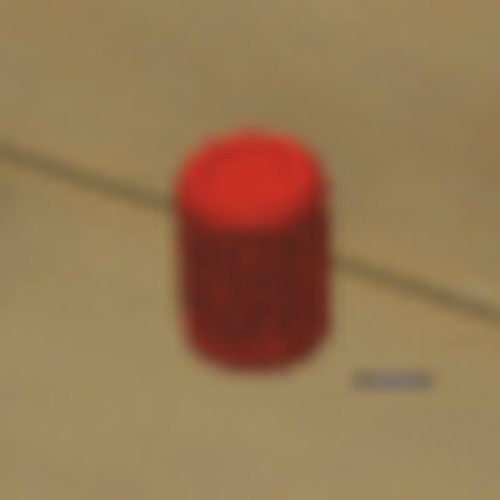

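View pics/cap_side.png

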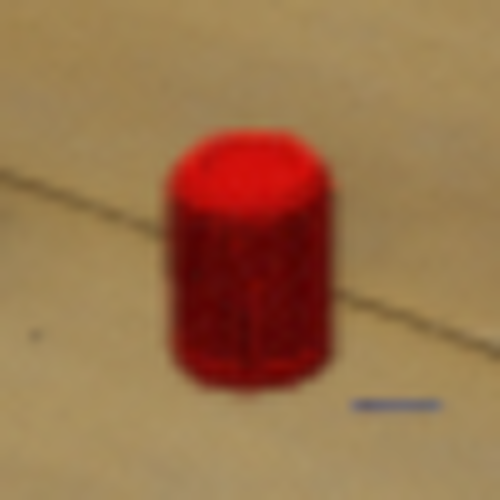

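Run:
```python
from h import *
Rt=R.from_quat([.422,.9066,0,0]).as_matrix()
for n,u,v in (('scene',288.7,172.6),('side',307.5,200.6)):
    o,d=cray(n,u,v); x=o+d*(.044-o[2])/d[2]; print(n,x,'in tool rel TCP',(Rt.T@(x-[.6369,.2463,.044]))*1e3)
```

```text
scene [0.63489863 0.24120765 0.044     ] in tool rel TCP [-2.60793242e+00 -4.81000438e+00 -4.16333634e-14]
side [0.63390306 0.24007931 0.044     ] in tool rel TCP [-2.83032379e+00 -6.29824720e+00 -4.16333634e-14]
```

```bash
python3 -m inch '[[28,[0,0.02,0.5],[0,0,0]],[28,[0,0,0.7],[0,0,0]],[28,[0,0,0.6],[0,0,0]],[28,[0,0,0.35],[0,0,0]],[28,[0,0,0],[0,0,0]],[28,[0,0,0],[0,0,0]],[28,[0,0,0],[0,0,0]]]'
python3 - <<'E'
from h import *
s=telemetry.sense(); save('wrist','w5'); M=wcam(s); np.savez('pics/w5M.npz',M=M,e=s['eef_pos'],q=s['tool_rot'])
print(s['eef_pos'],s['gripper_width'],s['force'])
a,_=save('side','side5');b,_=save('scene','scene5'); w=np.load('pics/w5.npz')['p']
for i,(x,f) in enumerate(((w[230:380,260:400],5),(a[180:290,310:410],5),(b[165:265,295:395],5))): 
  cv2.imwrite(f'pics/c5_{i}.png',cv2.cvtColor(cv2.resize(x,None,fx=f,fy=4 if i==0 else f,interpolation=cv2.INTER_CUBIC),cv2.COLOR_RGB2BGR))
E
```

```text
time_s: 6.53
eef_pos: [0.6365, 0.0382, 0.0753]
tool_rot: [0.422, 0.907, 0.0, 0.001]
force: [0.4, -0.2, -0.2]
gripper_width: 0.0334
[0.63649049 0.03815371 0.07526971] 0.03336033518768477 [ 0.39850366 -0.1869046  -0.24800558]
```

View pics/c5_0.png

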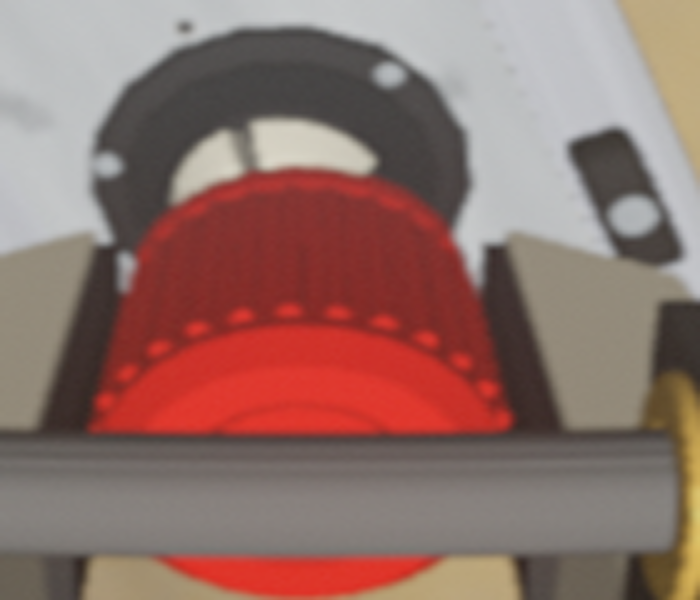

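View pics/c5_1.png

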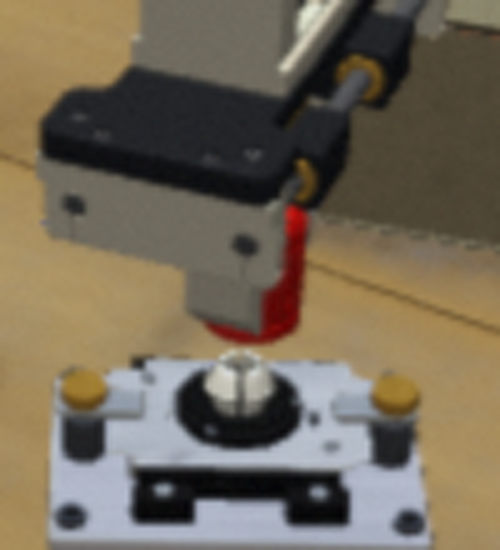

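View pics/c5_2.png

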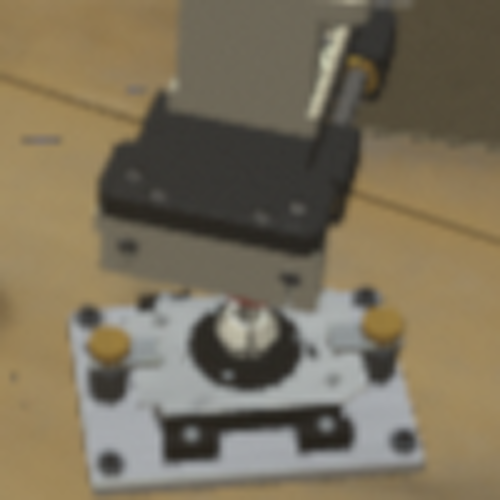

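Run:
```python
from h import *
M=np.load('pics/w5M.npz')['M']; e=np.load('pics/w5M.npz')['e']; Rt=R.from_quat(np.load('pics/w5M.npz')['q']).as_matrix()
i=cams.camera_info('side'); Q=R.from_quat(i['orientation']).as_matrix(); K=i['K']
def pj(P): c=Q.T@(np.array(P)-i['eye']); return np.array([K[0,2]+K[0,0]*c[0]/-c[2],K[1,2]-K[1,1]*c[1]/-c[2]])
print('side right in tool',Rt.T@Q[:,0])
S=np.array([.6353,.0385])
for z in(.035,.049,.067): print(z,(pj([*S,z])-[310,180])*5)
for k,d in enumerate((Rt[:,0],Rt[:,1])): print('px(x5)/mm tool',k,(pj(np.array([*S,.067])+d*.001)-pj([*S,.067]))*5)
# rim ellipse at TCP axis in side & wrist
for off in ([0,0],):
  t=np.linspace(0,2*np.pi,60); rim=[pj(e+[.017*np.cos(a),.017*np.sin(a),-.0079]) for a in t]; r=(np.array(rim)-[310,180])*5; print('pred rim side crop',r.min(0),r.max(0))
w=np.load('pics/w5.npz')['p'].copy()
for c,rad,zz,col in ((e[:2],.017,e[2]-.0079,(0,255,0)),(e[:2],.017,e[2]+.036,(0,255,0)),(S,.012,.041,(255,255,0)),(S,.0195,.035,(0,0,255)),(S,.0075,.049,(255,0,255))):
  pass
c5=cv2.resize(w[220:380,240:400],None,fx=5,fy=3.75,interpolation=cv2.INTER_CUBIC)
for c,rad,zz,col in ((e[:2],.017,e[2]-.0079,(0,255,0)),(e[:2],.017,e[2]+.036,(0,255,0)),(S,.012,.041,(255,255,0)),(S,.0195,.035,(0,0,255))):
  for a in np.linspace(0,2*np.pi,60):
    u,v=wproj(M,[c[0]+rad*np.cos(a),c[1]+rad*np.sin(a),zz]); cv2.circle(c5,(int((u+.5-240)*5),int((v+.5-220)*3.75)),2,col,-1)
cv2.imwrite('pics/w5o.png',cv2.cvtColor(c5,cv2.COLOR_RGB2BGR))
```

```text
side right in tool [-0.91236012  0.409348    0.00576466]
0.035 [237.90817146 388.4412357 ]
0.049 [239.69175124 355.51403206]
0.067 [242.03395333 312.27393368]
px(x5)/mm tool 0 [-2.78204388 -0.67816742]
px(x5)/mm tool 1 [ 1.02563539 -1.54497964]
pred rim side crop [195.29399369 282.86162218] [296.15687593 340.13969219]
```

View pics/w5o.png

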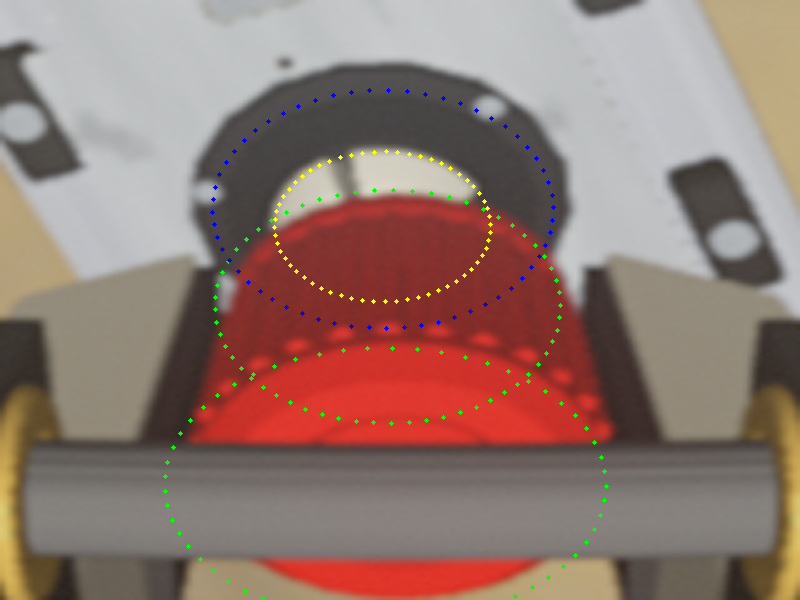

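Comparing the cap rim with the spigot in both the wrist and side views, the cap sits about 2 mm off in tool −x and 1.8 mm off in tool +y. I'll correct that, lower to just above the tips and look again.

```bash
python3 -m inch '[[28,[0.05,-0.045,0],[0,0,0]],[28,[0,0,0.2],[0,0,0]],[28,[0,0,0.12],[0,0,0]],[28,[0,0,0],[0,0,0]],[28,[0,0,0],[0,0,0]],[28,[0,0,0],[0,0,0]]]'
cat > ov.py <<'E'
from h import *
import sys
k=sys.argv[1]
s=telemetry.sense(); w,_=save('wrist','w'+k); M=wcam(s); e=s['eef_pos']; np.savez(f'pics/w{k}M.npz',M=M,e=e,q=s['tool_rot'])
print(e,s['gripper_width'],s['force'],s['time_s'])
a,_=save('side','side'+k)
cv2.imwrite(f'pics/c{k}_0.png',cv2.cvtColor(cv2.resize(w[220:380,240:400],None,fx=5,fy=3.75,interpolation=cv2.INTER_CUBIC),cv2.COLOR_RGB2BGR))
cv2.imwrite(f'pics/c{k}_1.png',cv2.cvtColor(cv2.resize(a[215:285,320:400],None,fx=8,fy=8,interpolation=cv2.INTER_CUBIC),cv2.COLOR_RGB2BGR))
E
python3 ov.py 6
```

```text
time_s: 7.18
eef_pos: [0.6329, 0.0384, 0.061]
tool_rot: [0.422, 0.907, -0.0, -0.0]
force: [0.4, 0.6, -0.4]
gripper_width: 0.0333
[0.63294581 0.03837637 0.0609793 ] 0.03327520562771604 [ 0.43240913  0.58186112 -0.38296388] 7.1833
```

View pics/c6_0.png

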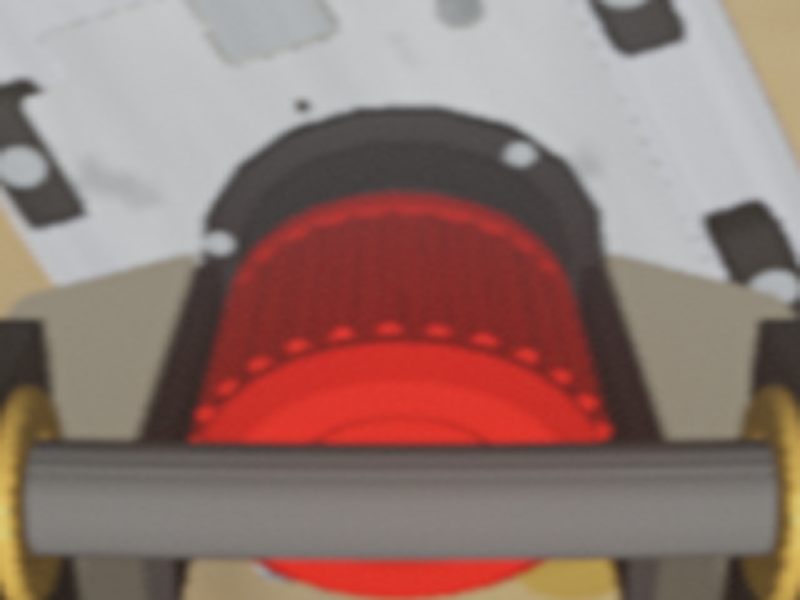

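View pics/c6_1.png

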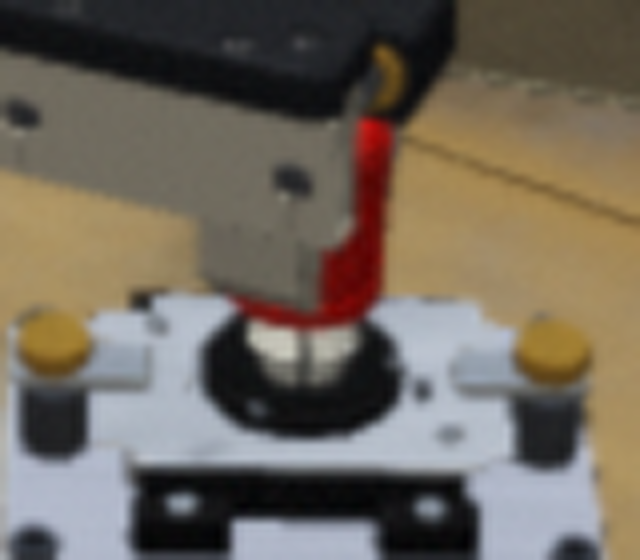

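The cap is now centred on the ring and tongues in both views (wrist u≈400 against 402, side 304 against 303–305). I'll lower gently to first contact, watching the force.

```bash
python3 -m inch '[[28,[0,0,0.05],[0,0,0]],[28,[0,0,0.05],[0,0,0]],[28,[0,0,0.05],[0,0,0]],[28,[0,0,0],[0,0,0]],[28,[0,0,0],[0,0,0]]]' 33; python3 -m inch '[[28,[0,0,0.04],[0,0,0]],[28,[0,0,0.03],[0,0,0]],[28,[0,0,0],[0,0,0]],[28,[0,0,0],[0,0,0]]]'; python3 ov.py 7
```

```text
time_s: 7.7
eef_pos: [0.6328, 0.0384, 0.0549]
tool_rot: [0.422, 0.907, -0.0, -0.0]
force: [-0.3, 0.0, 0.4]
gripper_width: 0.0333
time_s: 8.03
eef_pos: [0.6329, 0.0384, 0.0523]
tool_rot: [0.422, 0.907, -0.0, -0.0]
force: [0.1, -0.3, -0.2]
gripper_width: 0.0331
[0.63288988 0.0383615  0.05226403] 0.033122538684312516 [ 0.11370288 -0.31420408 -0.19805828] 8.0333
```

```bash
python3 -m inch '[[28,[0,0,0.03],[0,0,0]],[28,[0,0,0.02],[0,0,0]],[28,[0,0,0],[0,0,0]],[28,[0,0,0],[0,0,0]]]'; python3 -m inch '[[28,[0,0,0.03],[0,0,0]],[28,[0,0,0.02],[0,0,0]],[28,[0,0,0],[0,0,0]],[28,[0,0,0],[0,0,0]]]'; python3 ov.py 8
```

```text
time_s: 8.47
eef_pos: [0.6337, 0.0382, 0.0512]
tool_rot: [0.422, 0.907, 0.0, 0.001]
force: [0.4, -1.4, 4.4]
gripper_width: 0.0334
time_s: 8.8
eef_pos: [0.6338, 0.0381, 0.0494]
tool_rot: [0.422, 0.907, 0.0, 0.001]
force: [0.8, -0.4, 4.9]
gripper_width: 0.0333
[0.63378898 0.03814928 0.04936222] 0.03325960931546816 [ 0.81694311 -0.41067722  4.89033445] 8.8
```

View pics/c8_1.png

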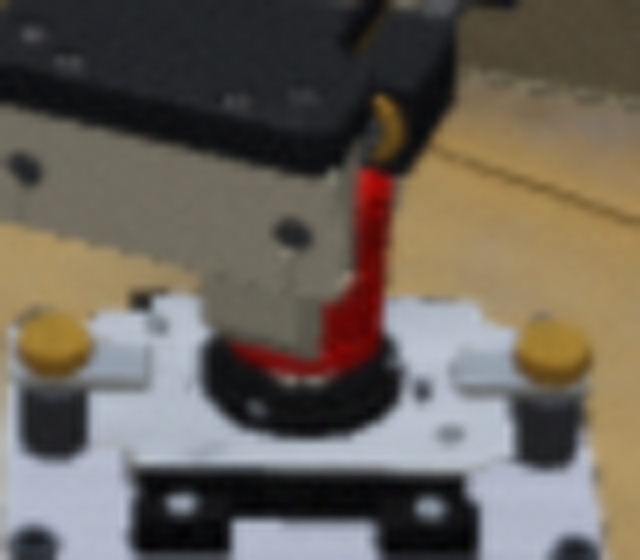

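The cap has engaged the tongues and is straight, with about 5 N of vertical force and under 1 N sideways.

```bash
for i in 1; do python3 -m inch '[[28,[0,0,0.03],[0,0,0]],[28,[0,0,0],[0,0,0]],[28,[0,0,0],[0,0,0]]]'; python3 -m inch '[[28,[0,0,0.03],[0,0,0]],[28,[0,0,0],[0,0,0]],[28,[0,0,0],[0,0,0]]]';python3 -m inch '[[28,[0,0,0.03],[0,0,0]],[28,[0,0,0],[0,0,0]],[28,[0,0,0],[0,0,0]]]'; done
```

```text
time_s: 9.15
eef_pos: [0.6336, 0.0381, 0.0474]
tool_rot: [0.422, 0.907, 0.0, 0.001]
force: [2.5, -1.8, 3.1]
gripper_width: 0.0337
time_s: 9.4
eef_pos: [0.6332, 0.0382, 0.0455]
tool_rot: [0.422, 0.907, 0.0, 0.0]
force: [4.2, -1.9, -2.1]
gripper_width: 0.0332
time_s: 9.65
eef_pos: [0.6325, 0.0385, 0.0439]
tool_rot: [0.422, 0.907, -0.0, -0.001]
force: [4.3, -0.9, -5.4]
gripper_width: 0.0333
```

It clicked over: the force changed sign as the tongues began pulling the cap down. I'll keep pressing, with a small shift to relieve the 4 N side force.

```bash
python3 -m inch '[[28,[-0.012,0.014,0.025],[0,0,0]],[28,[0,0,0],[0,0,0]],[28,[0,0,0],[0,0,0]]]'; python3 -m inch '[[28,[0,0,0.03],[0,0,0]],[28,[0,0,0],[0,0,0]],[28,[0,0,0],[0,0,0]]]'; python3 ov.py 9
```

```text
time_s: 9.9
eef_pos: [0.6328, 0.0386, 0.0431]
tool_rot: [0.422, 0.907, -0.0, -0.001]
force: [1.6, -0.4, -4.4]
gripper_width: 0.0336
time_s: 10.15
eef_pos: [0.6332, 0.0386, 0.0428]
tool_rot: [0.422, 0.907, -0.0, -0.0]
force: [-1.4, -0.1, 1.3]
gripper_width: 0.0331
[0.63319871 0.03860717 0.04275904] 0.03313836671378319 [-1.37889851 -0.06037678  1.30782932] 10.15
```

View pics/c9_1.png

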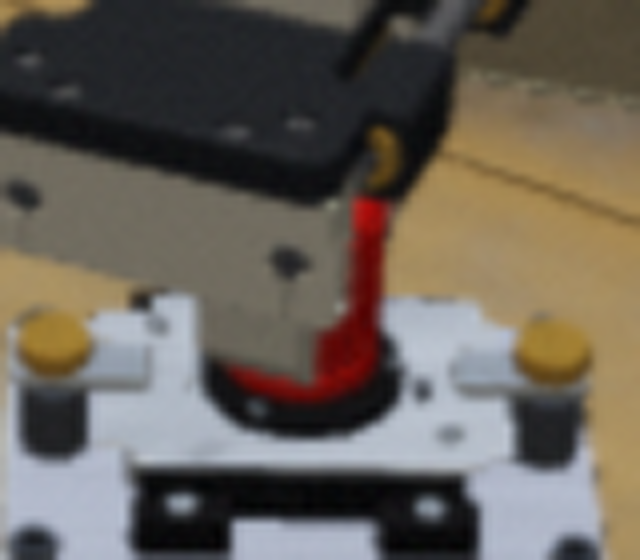

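View pics/c9_0.png

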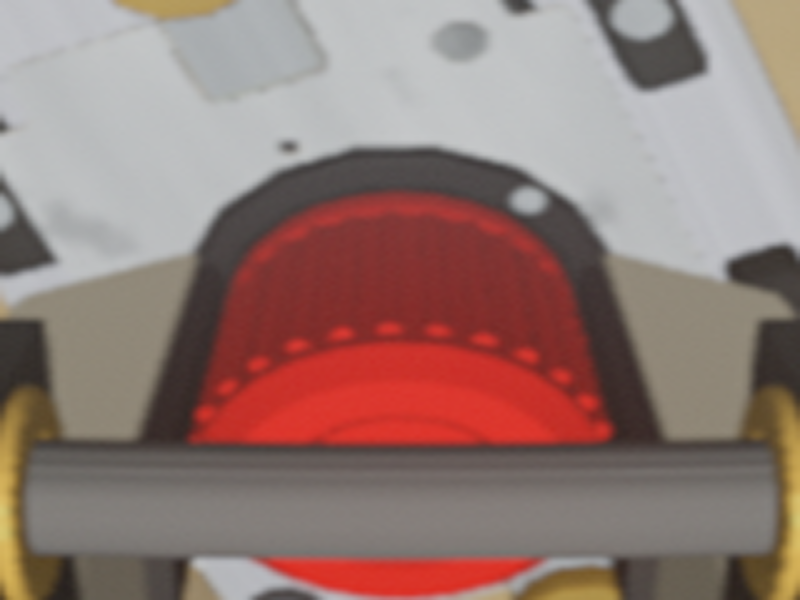

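The rim has landed on the rubber ring. Now I'll press it further in small steps.

```bash
python3 -m inch '[[28,[0,0,0.02],[0,0,0]],[28,[0,0,0],[0,0,0]],[28,[0,0,0],[0,0,0]]]' 34; python3 -m inch '[[28,[0,0,0.02],[0,0,0]],[28,[0,0,0],[0,0,0]],[28,[0,0,0],[0,0,0]]]';python3 -m inch '[[28,[0,0,0.02],[0,0,0]],[28,[0,0,0],[0,0,0]],[28,[0,0,0],[0,0,0]]]';python3 -m inch '[[28,[0,0,0.02],[0,0,0]],[28,[0,0,0],[0,0,0]],[28,[0,0,0],[0,0,0]]]'
```

```text
time_s: 10.5
eef_pos: [0.6337, 0.0385, 0.0422]
tool_rot: [0.422, 0.907, 0.0, 0.0]
force: [-2.4, 1.2, 3.3]
gripper_width: 0.0333
time_s: 10.75
eef_pos: [0.6338, 0.0385, 0.0416]
tool_rot: [0.422, 0.907, 0.0, 0.0]
force: [-2.8, 0.3, 7.2]
gripper_width: 0.0333
time_s: 11.0
eef_pos: [0.6338, 0.0385, 0.0411]
tool_rot: [0.422, 0.907, 0.0, 0.0]
force: [-4.5, 0.3, 8.7]
gripper_width: 0.0337
time_s: 11.25
eef_pos: [0.6338, 0.0385, 0.0409]
tool_rot: [0.422, 0.907, 0.0, 0.0]
force: [-5.5, 0.9, 13.0]
gripper_width: 0.0332
```

```bash
python3 -m inch '[[28,[0.009,-0.01,0.02],[0,0,0]],[28,[0,0,0],[0,0,0]],[28,[0,0,0],[0,0,0]]]'; python3 -m inch '[[28,[0,0,0.02],[0,0,0]],[28,[0,0,0],[0,0,0]],[28,[0,0,0],[0,0,0]]]'
```

```text
time_s: 11.5
eef_pos: [0.6339, 0.0385, 0.0409]
tool_rot: [0.422, 0.907, 0.001, 0.001]
force: [-5.1, 0.9, 15.5]
gripper_width: 0.0335
time_s: 11.75
eef_pos: [0.6339, 0.0385, 0.0408]
tool_rot: [0.422, 0.907, 0.001, 0.001]
force: [-6.6, 1.1, 20.5]
gripper_width: 0.0333
```

```bash
python3 -m inch '[[28,[0,0,0.008],[0,0,0]],[28,[0,0,0],[0,0,0]],[28,[0,0,0],[0,0,0]],[28,[0,0,0],[0,0,0]],[28,[0,0,0],[0,0,0]],[28,[0,0,0],[0,0,0]]]'; python3 ov.py 10
```

```text
time_s: 12.25
eef_pos: [0.6339, 0.0384, 0.0408]
tool_rot: [0.422, 0.907, 0.001, 0.001]
force: [-7.2, 0.2, 23.4]
gripper_width: 0.0335
[0.63392616 0.03844731 0.04080127] 0.03349249221827819 [-7.22526151  0.22617267 23.39012617] 12.25
```

View pics/c10_0.png

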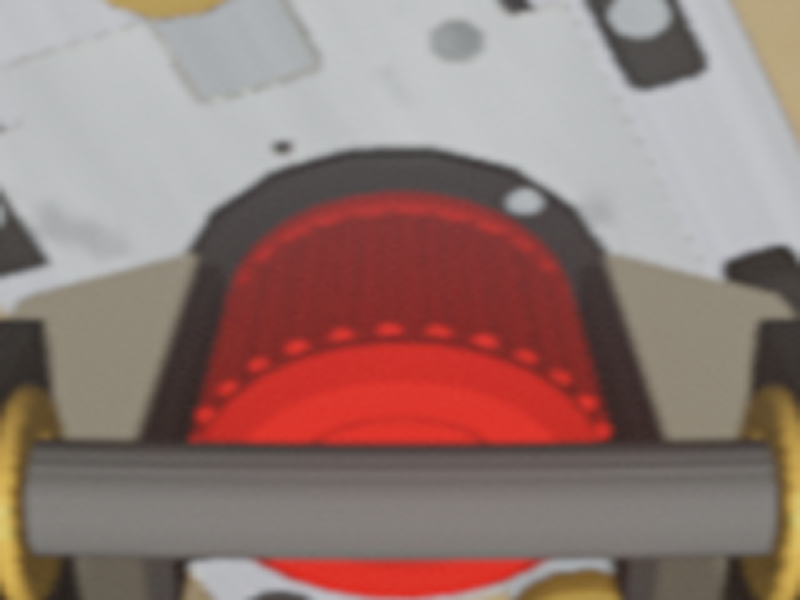

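View pics/side10.png

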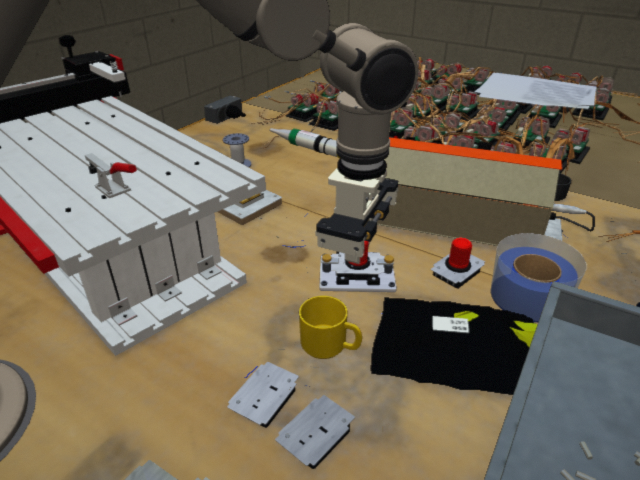

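The cap hasn't moved in the grip (its position in the wrist view is unchanged). It is fully down and straight at a steady 23 N, and the mug at (325,327) is where it was.

```bash
python3 -c "
from rig import job; print(job.sign_off())"
```

```text
the job is handed in; nothing more can be done
None
```

The cap is on the spigot, clicked over the tongues and pressed down onto the rubber ring. I signed off at about 12.3 s with the gripper still holding the cap and pushing it down.

**Grip:** I held the cap at 30–34 N a finger. In the wrist picture it had not shifted between the pads by the end.

**Click:** the push peaked at about 5 N in the readings, below the 10–20 N you gave. The readings came only at the end of each small step, so a higher peak between them may have been missed. The force then changed sign, with the tongues pulling the cap down, which I took as the click.

**Ring squeezed:** after the rim landed on the ring, the tool went down about 2.0 mm more. The force climbed from 1 N to 13 N, then rose to 23 N with almost no further movement, so I judged the ring flat. I did not measure the ring directly. The final push was 23 N, with about 7 N sideways.

**Disagreements between measurements:** the scene and side cameras placed the loose cap about 5 mm away from where the wrist camera and the grip put it. I lined up using the cap and spigot seen together in the wrist and side views instead. A small correction did not remove the side force.

The mug and the finished module look untouched in the last side picture.

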